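# Draw out the hand trolley's telescopic handle

### The job

Get the folded hand trolley on the bench ready to stand up: press the button in the middle of its grip bar, draw the telescopic handle out past its first stop to the second stop, and let the button come back out so that the handle is locked there. Then keep hold of the grip bar beside the button, without pressing the button, and finish while still holding it. Leave the bottles, jars and other things on the bench where they are.

Things in the scene. Friction and masses are not known exactly. Their poses are not given: they have to be found in the camera images.
- trolley: Folding hand trolley lying folded flat on the bench, 275 mm wide (350 over its two wheels), 460 long, 58 high: two tubes 160 mm apart, toe plate under them. Heavy, does not shift. Origin on the bench under the front face of the black collar bridge (205 mm wide) that the handle comes out of, midway across. +y: the way the handle pulls out; x across; z up. The frame lies behind, to y = -0.46 m.
- grip_bar: Black level grip bar of the handle, 196 mm long (its x), 26 deep (its y, the pull direction), 22 high; origin at its centre, 45 mm above the bench; axes as the trolley's. Its centre is at trolley y = 0.055 m plus the value of joint handle; stowed, 42 mm of room behind it. Two 16 mm steel tubes carry it at x = -80 and +80 mm; behind it between them is only air.
- button_face (a point): Centre of the outer face of the grey release button in the middle of the grip bar's outer (+y) face. The button is 28 mm long (along the bar), 14 mm high, stands 8 mm proud of the bar at rest and 1 mm when fully in; it is pushed towards the trolley (-y), for instance by pinching the bar front to back over the button.
- button (a joint): How far the release button is pushed in, m: 0 at rest, 0.007 fully in. Sprung: 3 N to start, 9 N fully in. The lock is free from about 0.0055 m. Between the stops the lock pin rides on the tube wall, and the button stays about 5 mm in when let go, until the pin drops into its hole.
- handle (a joint): How far the handle is drawn out, m: 0 stowed (locked, 2 mm play), 0.13 first stop, 0.26 second stop, 0.264 hard end. With the button held in it passes the first stop freely, against 2 to 5 N of friction, and stays where left; with the button let go it locks at each stop it comes to, at the second anywhere from 0.258 m to the hard end.
- bottle_a_mid (a point): White milk bottle with a green cap, 84 mm across, 214 mm tall, standing beyond the handle's way out; point on its axis 100 mm up. Leave alone.
- bottle_b_mid (a point): A second such bottle, standing beside the handle's way out on the side away from the robot; point on its axis 100 mm up. Leave alone.
- jar_a_mid (a point): White jar with a steel lid, 66 mm across, 85 mm tall; point at its centre. Leave alone.
- jar_b_mid (a point): White jar with a steel lid, 76 mm across, 105 mm tall; point at its centre. Leave alone.
- scanner_mid (a point): Hand-held code scanner lying on the bench, 66 mm by 155 mm, 36 mm high; point at its middle. Leave alone.
- tape_mid (a point): Black tape dispenser with a roll of brown tape, 150 mm by 75 mm, 108 mm high; point above its middle, 40 mm up. Leave alone.
- label_roll_mid (a point): Roll of white labels standing on end, 90 mm across, 55 mm high; point at its centre. Leave alone.

How it is judged:
On the way, in this order (a step that is already met when the one before it is completed fails the run):
1. the button is pressed in while the handle is still stowed (value of joint button above 0.005 m and value of joint handle below 0.01 m), for 0.05 s.
2. the handle is drawn out past its first stop (value of joint handle above 0.16 m), for 0.05 s.
At the end, for the whole second after the job is handed in: The handle is drawn out to its second stop (more than 254 mm), the button is back out (pushed in less than 1.8 mm), and the fingers hold the grip bar between them with more than 4 N: the grasp point is within 16 mm of the bar's centre line from front to back and less than 35 mm above it (value of joint handle above 0.254 m and value of joint button below 0.0018 m and contact force between the fingers and grip_bar above 4 N and y of the grasp point in the frame of grip_bar between -0.016 and 0.016 m and z of the grasp point in the frame of grip_bar below 0.035 m); the arm keeps its last pose, push and grip.
It fails at once if a bottle, a jar or another thing on the bench is pushed more than 25 mm or knocked over (distance of any of bottle_a_mid, bottle_b_mid, jar_a_mid, jar_b_mid, scanner_mid, tape_mid, label_roll_mid from where it was at the start of the episode above 0.025 m).
It also fails if it takes over 38 s, if anything falls off the work surface, if the arm or the gripper's body presses on something with over 40 N, if the wrist force passes 120 N, or if a joint passes its speed limit or range.

### The arm

A 7-joint arm with a two-finger parallel gripper is mounted at the origin on the work surface. World frame = base frame: x ahead of the robot, y to its left, z up, the work surface at z = 0. Lengths are in m, angles in rad, forces in N, time in s.
With the tool pointing down it reaches from about 0.35 to 0.9 m from the base axis. Payload 8.1 kg.
Tool frame: the origin (TCP) lies between the finger pads; the fingertips stand 17 mm ahead of it and the grasp point (between the pads) lies 2 mm behind it; z points along the fingers, y is the direction in which the jaws open and shut (so a half turn about z gives the same grasp; the last joint's range is limited). The gripper opens to 92 mm and grips with 3 to 60 N. Pads are 19 mm wide; open, the fingers measure 130 mm over their backs; the gripper's body (75 mm by 190 mm) begins 47 mm behind the grasp point.
Start: joints at [1.171, 0.434, 0.025, 1.573, -0.012, 1.134, -0.075], TCP at [0.183, -0.598, 0.244] pointing down, gripper open.
Joint ranges: [-2.62, 2.62], [-0.44, 2.09], [-1.27, 1.32], [0.08, 2.57], [-1.32, 4.46], [0.12, 2], [-2.74, 2.74]. Speed limits (rad/s): [2.22, 2.22, 3.01, 3.01, 3.14, 3.14, 3.14].

### API

Orientations are given as a rotation vector (axis times angle).
In Python, from cell import arm gives the robot as it stands. The module is installed in compiled form; this text tells all that it offers.
- The arm moves only by the shell command python3 -m crank 'ROWS' [FORCE]. ROWS is JSON, a list of rows, each a list of 5 numbers: the opening, from 0 (shut) to 1 (fully open), then the shift along the world's x, y, z normalised to -1 to 1, where 1 is 40 cm, then the turn about the world's z normalised to -1 to 1, where 1 is 60 degrees. In form: [[fingers, tx, ty, tz, twist], ...]. A call has exactly 8 rows; each row shifts and turns the commanded pose from where the row before left it; what a row does not reach is not made up. A row lasts 1/12 s, in which the tool goes at most 41.7 mm and 7.16 degrees, less where a joint would pass 70% of its speed; a pose out of reach is approached as far as the arm can. A call with a number of a shift or a turn outside -1 to 1 is refused whole. A call with a gripper value outside its range is refused whole. The fingers move at their own pace and stop on an object; FORCE is the grip in N (left out, the last holds). Time passes only in rows, so rows that do not move let the fingers close, or fill a call up. It gives the time, the measured TCP pose, the force and the opening at its end, in the units of the state.
- arm.observe(): the state, without advancing time (a new reading comes with each control period).
- arm.get_image(name): name is "side" or "top"; returns the picture (480x640x3 uint8, red, green, blue); there is no depth.
- arm.get_calibration(name): a dict with "intrinsics" (3x3 intrinsics, pixels), "extrinsics" (4x4, takes a point from camera to world coordinates). Camera axes: x right, y down, z forward; pixel columns grow to the right and rows downward; lengths in m; the calibration is good to about 2 mm. A picture is of the moment at which its call begins. get_calibration takes no time and is no camera call.
- arm.sign_off(): hands the job in, once; it reports no verdict.
The state is a dict: "clock": time; "joints": joint angles; "dq": joint speeds; "joint_efforts": joint torques, N m; "position": TCP position; "ee_rot": TCP orientation; "force": force on the tool from outside, world axes, zero at the start; "ft_torque": the same for the moment, N m; "width": opening from 0.0 (shut) to 1.0 (fully open).
Only numpy, scipy, OpenCV 4.12 (cv2) and the standard library are available. Lean on these libraries where they do the work, as an engineer would, in place of code of your own. Each camera call takes 0.05 s, during which the arm holds its last target.

## Working session

There is one attempt and no reset: what is moved stays moved. The work goes in short steps, Python scripts to look and compute and a shell command to move; the robot and the scene stay as the last step left them, time stands still between calls to the robot, and variables do not carry over. Pictures are saved under pics/ and viewed, and the job is handed in when it is done.

```bash
mkdir -p pics
python3 - <<'E'
from cell import arm
import cv2
s=arm.observe();print(s)
for n in("side","top"):
    c=arm.get_calibration(n);print(n,c)
    cv2.imwrite(f"pics/{n}0.png",arm.get_image(n)[:,:,::-1])
E
```

```text
{'clock': 0.0, 'joints': array([ 1.17145064,  0.4352049 ,  0.02499862,  1.57412358, -0.01158017,
        1.13399795, -0.0751003 ]), 'dq': array([ 1.29000846e-03, -8.34498743e-04,  6.40677789e-04,  4.89592493e-04,
       -3.07873765e-05, -9.38292510e-04,  4.57082394e-04]), 'joint_efforts': array([-1.32216741e-03, -6.67876625e+01,  9.85247120e-01, -3.14469767e+01,
       -6.02540793e-02,  4.23989247e-02,  1.37798843e-04]), 'position': array([ 0.18253638, -0.5972293 ,  0.24294625]), 'ee_rot': array([-3.10557536e+00, -4.64059075e-01,  6.34203874e-04]), 'force': array([0.90090049, 0.38680448, 0.26941176]), 'ft_torque': array([-0.02164177,  0.00466236,  0.00553186]), 'width': 0.999110184727101}
side {'intrinsics': array([[443.56079609,   0.        , 319.60320837],
       [  0.        , 443.56079609, 238.05874725],
       [  0.        ,   0.        ,   1.        ]]), 'extrinsics': array([[-0.81309253, -0.37266789,  0.44721268,  0.16472166],
       [-0.58192069,  0.54114818, -0.60706421,  0.62993651],
       [-0.01577498, -0.75384169, -0.6568667 ,  0.64989451],
       [ 0.        ,  0.        ,  0.        ,  1.        ]])}
top {'intrinsics': array([[566.03528411,   0.        , 308.73070361],
       [  0.        , 566.03528411, 227.94130444],
       [  0.        ,   0.        ,   1.        ]]), 'extrinsics': array([[-0.00141657, -0.9833381 ,  0.18178055,  0.30173544],
       [-0.99982061, -0.00204069, -0.01883043,  0.12382167],
       [ 0.01888764, -0.18177461, -0.98315881,  1.37526728],
       [ 0.        ,  0.        ,  0.        ,  1.        ]])}
```

View pics/side0.png

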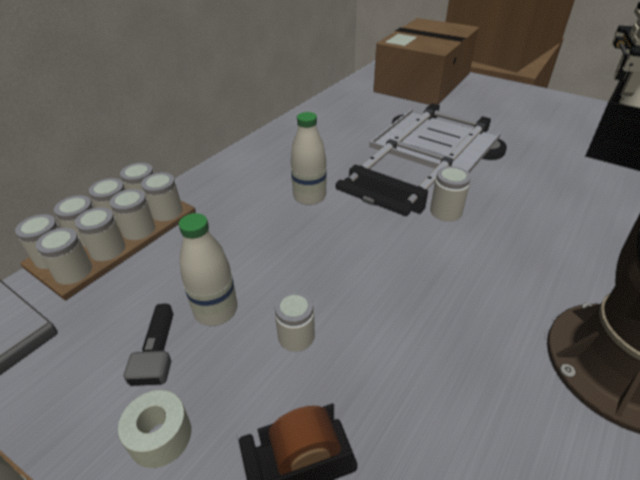

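View pics/top0.png

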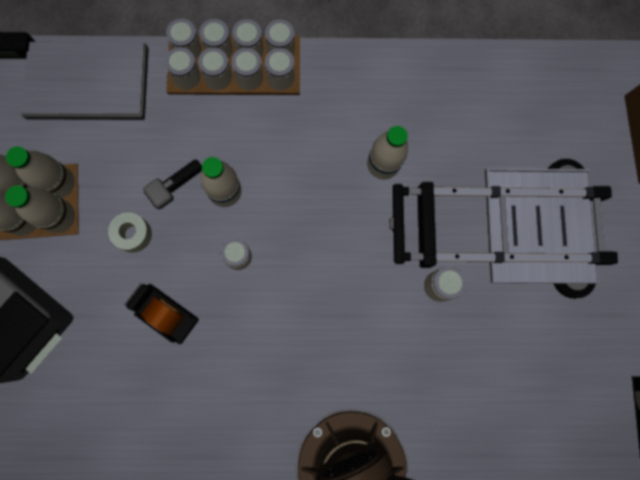

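The top view shows the grip bar at about (399,223), with the button at (392,224), the collar at (427,224) and the jar close by at (446,284). Bottle_b is at (388,150) and bottle_a at (220,182). Next I'll measure these.

```bash
cat > h.py <<'E'
from cell import arm
import cv2, numpy as np
def ray(n,u,v,z):
    c=arm.get_calibration(n);K=c["intrinsics"];E=c["extrinsics"]
    d=E[:3,:3]@np.linalg.inv(K)@np.array([u,v,1.]);o=E[:3,3]
    return o+d*(z-o[2])/d[2]
def proj(n,p):
    c=arm.get_calibration(n);E=c["extrinsics"]
    q=c["intrinsics"]@(E[:3,:3].T@(np.array(p)-E[:3,3]));return q[:2]/q[2]
E
python3 - <<'E'
from h import *
im=cv2.imread("pics/top0.png")
g=im.max(2)
m=(g<45).astype(np.uint8)
m=cv2.morphologyEx(m,cv2.MORPH_OPEN,np.ones((3,3)))
cs,_=cv2.findContours(m,cv2.RETR_EXTERNAL,cv2.CHAIN_APPROX_NONE)
for c in cs:
    x,y,w,h=cv2.boundingRect(c)
    if cv2.contourArea(c)>150 and 370<x<450: 
        r=cv2.minAreaRect(c);print((x,y,w,h),r); print([ray("top",*p,0.056).round(4).tolist() for p in cv2.boxPoints(r)])
cv2.imwrite("pics/crop.png",cv2.resize(im[110:310,360:480],None,fx=4,fy=3,interpolation=2)) 
cv2.imwrite("pics/crop.png",cv2.resize(im[130:310,360:500],None,fx=3.3,fy=3.3,interpolation=2))
ims=cv2.imread("pics/side0.png")
cv2.imwrite("pics/crops.png",cv2.resize(ims[150:230,320:480],None,fx=5,fy=5,interpolation=2))
for n,u,v,z in[("top",392,224,.045),("top",399,223,.056),("top",450,283,.1),("top",397,136,.21),("side",369,199,.045)]:print(n,u,v,ray(n,u,v,z).round(4))
E
```

```text
(393, 184, 17, 80) ((400.71044921875, 223.4654541015625), (79.06847381591797, 15.654337882995605), 89.10482788085938)
[[0.6537, -0.1031, 0.056], [0.6545, -0.141, 0.056], [0.4626, -0.1375, 0.056], [0.462, -0.1006, 0.056]]
(418, 182, 18, 86) ((426.20947265625, 224.49322509765625), (85.08477020263672, 16.120647430419922), 88.15238952636719)
[[0.6585, -0.1627, 0.056], [0.6599, -0.2018, 0.056], [0.4535, -0.1997, 0.056], [0.4522, -0.1616, 0.056]]
top 392 224 [ 0.5577 -0.1016  0.045 ]
top 399 223 [ 0.5581 -0.1165  0.056 ]
top 450 283 [ 0.4115 -0.22    0.1   ]
top 397 136 [ 0.7201 -0.09    0.21  ]
side 369 199 [ 0.5625 -0.105   0.045 ]
```

View pics/crop.png

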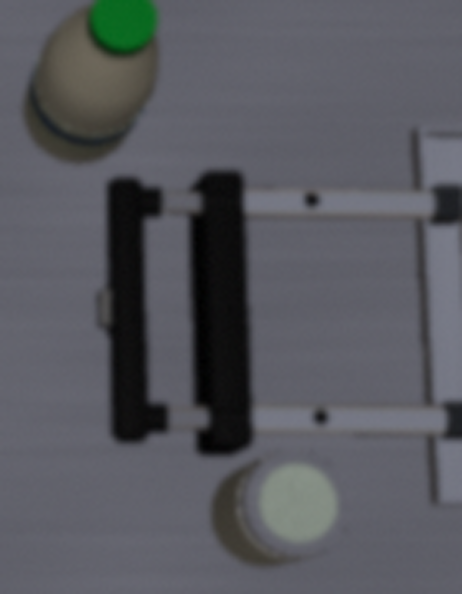

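View pics/crops.png

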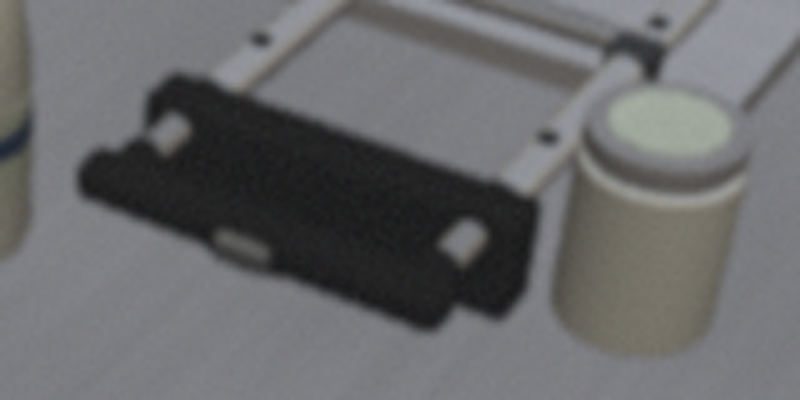

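Run:
```python
from h import *
f=lambda a,b,z:ray("top",360+a/3.3,130+b/3.3,z)
def ang(p,q):d=q-p;return d.round(4),np.degrees(np.arctan2(d[1],d[0])).round(2)
print("bar front",ang(f(113,438,.056),f(108,180,.056)), f(113,438,.056),f(108,180,.056))
print("bar back",ang(f(148,438,.056),f(142,180,.056)))
print("plate",ang(f(437,503,.02),f(415,130,.02)))
print("tubes",ang(f(435,203,.05),f(250,195,.05)),ang(f(435,424,.05),f(250,413,.05)))
print("bar ctr",f(126,309,.056), "btn",f(101,309,.045))
# full image tube ends at right
im=cv2.imread("pics/top0.png")
cv2.imwrite("pics/crop2.png",cv2.resize(im[150:310,480:640],None,fx=3.5,fy=3.5,interpolation=2))
```

```text
bar front (array([ 0.1896, -0.0018,  0.    ]), np.float64(-0.55)) [ 0.46291877 -0.10238196  0.056     ] [ 0.65251248 -0.10420856  0.056     ]
bar back (array([ 0.1897, -0.0017,  0.    ]), np.float64(-0.53))
plate (array([ 0.2821, -0.0004,  0.    ]), np.float64(-0.08))
tubes (array([0.0056, 0.1363, 0.    ]), np.float64(87.65)) (array([0.0078, 0.1333, 0.    ]), np.float64(86.64))
bar ctr [ 0.5565274  -0.11450244  0.056     ] btn [ 0.55861127 -0.09824554  0.045     ]
```

View pics/crop2.png

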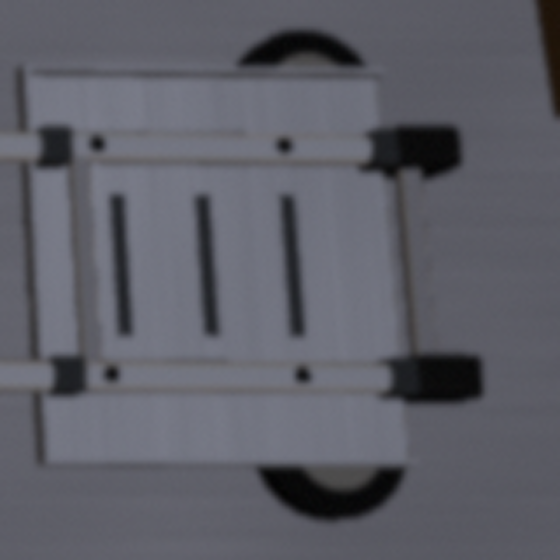

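```bash
python3 -m crank '[[0.6,0.06,0.078,0,-0.1],[0.6,0.06,0.078,0,-0.1],[0.6,0.06,0.078,0,-0.1],[0.6,0.06,0.078,0,0],[0.6,0.06,0.078,0,0],[0.6,0.06,0.078,0,0],[0.6,0.06,0.078,0,0],[0.6,0.06,0.078,0,0]]' 30
python3 -c "
from h import *
print(ray('top',212,167,.214),ray('top',222,195,.04),ray('top',388,165,.04))"
```

```text
clock: 0.77
position: [0.3754, -0.3463, 0.2436]
ee_rot: [-3.141, 0.027, 0.001]
force: [1.3, -0.5, -0.3]
width: 0.605
[0.64753004 0.30669332 0.214     ] [0.62919528 0.30791102 0.04      ] [ 0.70625886 -0.09673626  0.04      ]
```

```bash
python3 -m crank '[[0.6,0.06,0.078,0,0],[0.6,0.06,0.078,0,0],[0.6,0.06,0.078,0,0],[0.6,0.06,0.076,0,0],[0.6,0.06,0.076,0,0],[0.6,0.06,0.076,0,0],[0.6,0.06,0.076,-0.05,0],[0.6,0.03,0.02,-0.05,0]]' 30
python3 - <<'E'
from h import *
im=arm.get_image("side")[:,:,::-1]; cv2.imwrite("pics/side1.png",im)
print(arm.observe()["position"],arm.observe()["clock"])
E
```

```text
clock: 1.43
position: [0.5571, -0.1198, 0.2051]
ee_rot: [-3.139, 0.017, -0.006]
force: [0.6, 0.4, -0.3]
width: 0.598
[ 0.55584579 -0.11973161  0.20022486] 1.4833
```

View pics/side1.png

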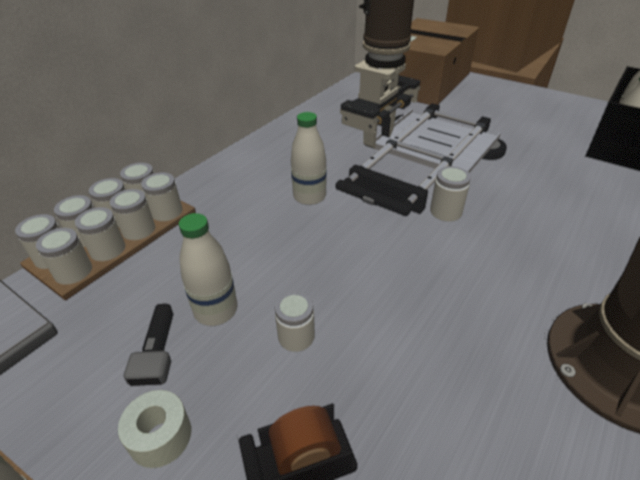

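The gripper is at (380,110) in the picture, above the bar and clear of the bottles. I'll go down part way, then check.

```bash
python3 -m crank '[[0.6,0.004,0.017,0,0],[0.6,0,0,-0.06,0],[0.6,0,0,-0.06,0],[0.6,0,0,-0.06,0],[0.6,0,0,-0.06,0],[0.6,0,0,0,0],[0.6,0,0,0,0],[0.6,0,0,0,0]]' 30
python3 - <<'E'
from h import *
for n in("side","top"):
    im=arm.get_image(n)[:,:,::-1]
    im=im[60:240,280:480] if n=="side" else im[130:310,340:540]
    cv2.imwrite(f"pics/{n}2.png",cv2.resize(im,None,fx=3.3,fy=3.3,interpolation=2))
s=arm.observe();print(s["position"],s["ee_rot"],s["width"],proj("side",s["position"]))
E
```

```text
clock: 2.15
position: [0.5559, -0.12, 0.1102]
ee_rot: [3.141, -0.029, 0.002]
force: [0.6, 0.3, 0.3]
width: 0.601
[ 0.55638809 -0.11984719  0.11055374] [ 3.14091699 -0.02827356  0.00453309] 0.598426517945352 [376.52895322 172.67879604]
```

View pics/side2.png

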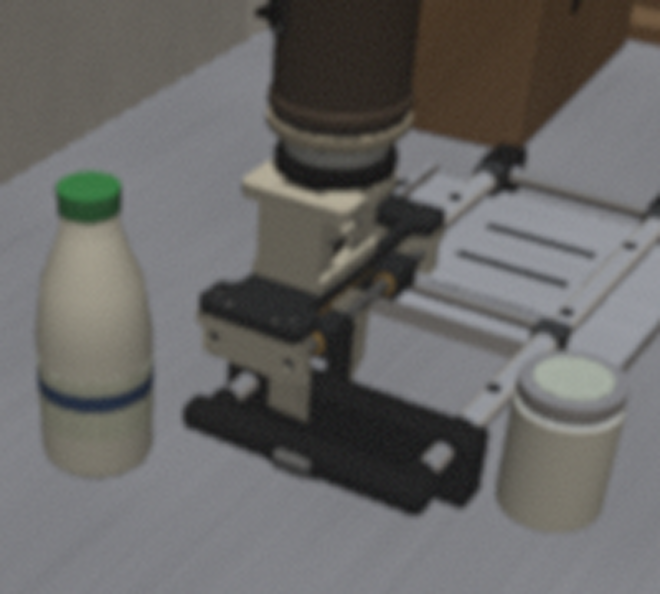

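View pics/top2.png

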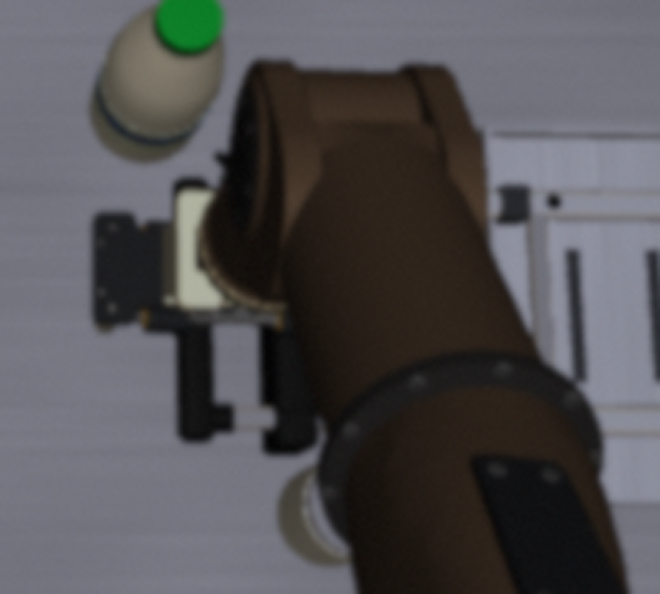

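```bash
python3 -m crank '[[0.6,0.007,0.0175,0,0],[0.6,0,0,0,0],[0.6,0,0,-0.04,0],[0.6,0,0,-0.04,0],[0.6,0,0,-0.04,0],[0.6,0,0,-0.039,0],[0.6,0,0,0,0],[0.6,0,0,0,0]]' 30
python3 - <<'E'
from h import *
im=arm.get_image("side")[:,:,::-1]
im=im[100:240,300:480]
cv2.imwrite(f"pics/side3.png",cv2.resize(im,None,fx=4,fy=4,interpolation=2))
s=arm.observe();print(s["position"],s["ee_rot"],s["width"],s["force"])
E
```

```text
clock: 2.92
position: [0.5579, -0.112, 0.045]
ee_rot: [-3.141, 0.027, 0.002]
force: [-0.0, -0.3, 1.0]
width: 0.601
[ 0.55851099 -0.1121658   0.0457016 ] [-3.14144406e+00  2.68081827e-02 -6.30302849e-04] 0.5975567614477764 [ 0.91869888 -0.33868563  0.74269953]
```

View pics/side3.png

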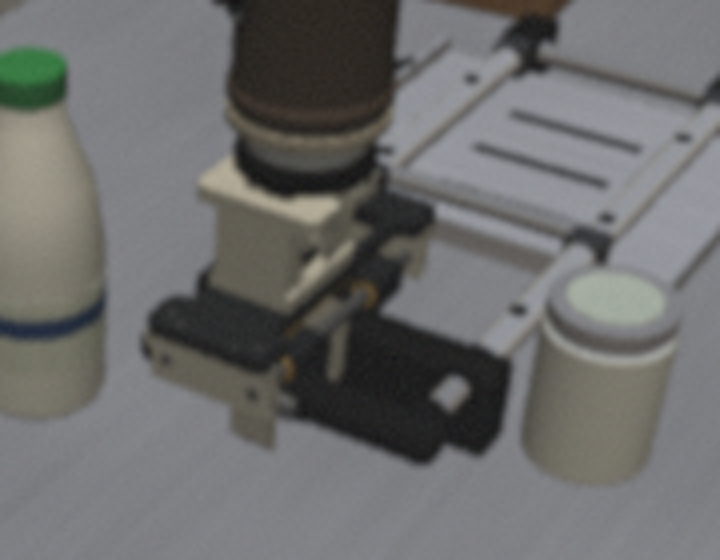

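The fingers straddle the bar over the button with no contact. I'll pinch now.

```bash
python3 -m crank '[[0.45,0,-0.007,0,0],[0.35,0,0,0,0],[0.25,0,0,0,0],[0.2,0,0,0,0],[0.2,0,0,0,0],[0.2,0,0,0,0],[0.2,0,0,0,0],[0.2,0,0,0,0]]' 35
python3 - <<'E'
from h import *
s=arm.observe();print(s["position"],s["width"]*92,s["force"])
E
```

```text
clock: 3.63
position: [0.5588, -0.1152, 0.0458]
ee_rot: [3.141, -0.027, 0.002]
force: [-1.3, 0.9, 7.1]
width: 0.29
[ 0.55875017 -0.11520245  0.04579133] 26.63527108959551 [-1.2851975   0.92752849  7.07992577]
```

```bash
python3 -m crank '[[0.2,0,0.01,0,0],[0.2,0,0.02,0,0],[0.2,0.0004,0.03,0,0],[0.2,0.0005,0.03,0,0],[0.2,0.0005,0.03,0,0],[0.2,0.0005,0.03,0,0],[0.2,0,0.02,0,0],[0.2,0,0,0,0]]' 35
python3 - <<'E'
from h import *
s=arm.observe();print(s["position"],s["ee_rot"],s["width"]*92,s["force"],s["ft_torque"])
im=arm.get_image("side")[:,:,::-1]
im=im[100:260,280:480]
cv2.imwrite(f"pics/side4.png",cv2.resize(im,None,fx=3.7,fy=3.7,interpolation=2))
E
```

```text
clock: 4.3
position: [0.5592, -0.0456, 0.0458]
ee_rot: [-3.141, 0.024, -0.001]
force: [-1.3, 2.5, 7.2]
width: 0.286
[ 0.55917954 -0.04559665  0.04576369] [-3.14121791e+00  2.42156831e-02 -1.24398341e-03] 26.356453672000967 [-1.2898918   2.45297411  7.16663725] [0.63568703 0.39708934 0.15917165]
```

View pics/side4.png

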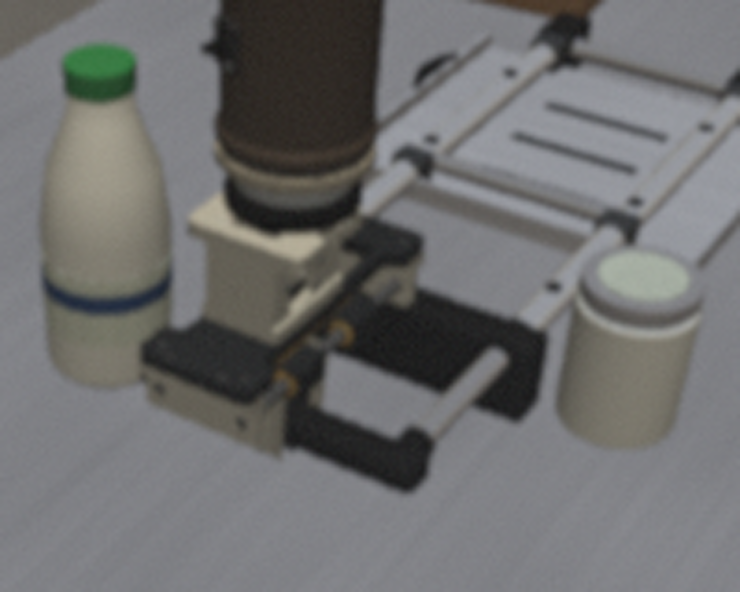

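The bar follows the gripper: the picture shows the handle tube about 70 mm out at (460,390). I'll keep pulling.

```bash
python3 -m crank '[[0.2,0,0.03,0,0],[0.2,0.0005,0.055,0,0],[0.2,0.0005,0.06,0,0],[0.2,0.0005,0.06,0,0],[0.2,0.0005,0.06,0,0],[0.2,0.0005,0.06,0,0],[0.2,0.0005,0.06,0,0],[0.2,0,0.03,0,0]]' 35
python3 - <<'E'
from h import *
s=arm.observe();print(s["position"],s["ee_rot"],s["width"]*92,s["force"],s["ft_torque"])
E
```

```text
clock: 5.02
position: [0.5603, 0.121, 0.0458]
ee_rot: [-3.141, 0.024, -0.002]
force: [-1.1, -2.5, 8.9]
width: 0.292
[0.56029148 0.1209539  0.04576204] [-3.14139111e+00  2.42386072e-02 -1.62450229e-03] 26.858358421790996 [-1.14764338 -2.50407257  8.92519415] [-0.74101834  0.31273415  0.13262028]
```

```bash
python3 -m crank '[[0.2,0,0.015,0,0],[0.2,0,0.015,0,0],[0.2,0,0.012,0,0],[0.2,0,0.008,0,0],[0.2,0,0.005,0,0],[0.2,0,0.005,0,0],[0.2,0,0,0,0],[0.2,0,0,0,0]]' 35
python3 - <<'E'
from h import *
s=arm.observe();print(s["position"],s["ee_rot"],s["width"]*92,s["force"],s["ft_torque"])
E
```

```text
clock: 5.68
position: [0.5604, 0.1426, 0.0458]
ee_rot: [3.141, -0.027, 0.001]
force: [-1.1, -0.7, 7.0]
width: 0.287
[0.56044934 0.14259983 0.04578753] [ 3.14118928e+00 -2.71282824e-02  1.46528258e-03] 26.38038655973497 [-1.13634423 -0.68184368  7.04947073] [-0.07272742  0.39383337  0.16805831]
```

Drawn about 0.258 m. A little further, to find the hard end.

```bash
python3 -m crank '[[0.2,0,0.005,0,0],[0.2,0,0.005,0,0],[0.2,0,0.004,0,0],[0.2,0,0.003,0,0],[0.2,0,0.003,0,0],[0.2,0,0,0,0],[0.2,0,0,0,0],[0.2,0,0,0,0]]' 35
python3 - <<'E'
from h import *
s=arm.observe();print(s["position"],s["ee_rot"],s["width"]*92,s["force"],s["ft_torque"])
E
```

```text
clock: 6.35
position: [0.5605, 0.1477, 0.0457]
ee_rot: [3.138, -0.03, 0.0]
force: [-1.5, -7.8, 10.4]
width: 0.291
[0.56045203 0.14770466 0.04571815] [ 3.13808812e+00 -3.03904559e-02  3.72483479e-04] 26.739185593822768 [-1.49489337 -7.84710953 10.40783833] [-1.59270071  0.38161232  0.22989051]
```

Hard end felt: −7.8 N, with the TCP stopped 0.2625 m along. I'll open to let the button out and the pin lock.

```bash
python3 -m crank '[[0.58,0,0,0,0],[0.58,0,0,0,0],[0.58,0,0,0,0],[0.58,0,0,0,0],[0.58,0,-0.007,0,0],[0.58,0,0,0,0],[0.58,0,0,0,0],[0.58,0,0,0,0]]' 35
python3 - <<'E'
from h import *
s=arm.observe();print(s["position"],s["ee_rot"],s["width"]*92,s["force"],s["ft_torque"])
im=arm.get_image("side")[:,:,::-1]
im=im[120:280,260:460]
cv2.imwrite(f"pics/side5.png",cv2.resize(im,None,fx=3.7,fy=3.7,interpolation=2))
E
```

```text
clock: 7.02
position: [0.56, 0.1478, 0.0449]
ee_rot: [3.141, -0.028, -0.0]
force: [-1.0, -0.6, -0.6]
width: 0.58
[0.56001315 0.14777073 0.04491651] [ 3.14129436e+00 -2.78382596e-02 -3.66125892e-04] 53.37304885473895 [-0.95421197 -0.56140869 -0.59275042] [0.06583219 0.04283799 0.01871438]
```

View pics/side5.png

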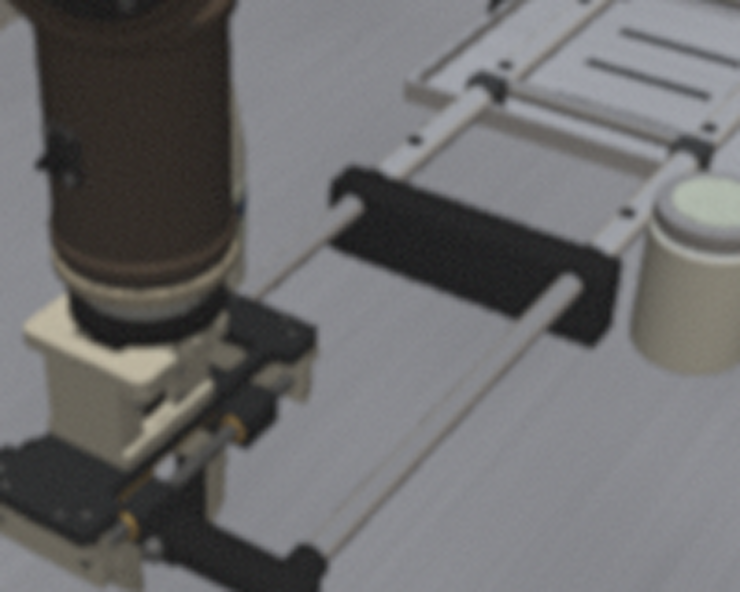

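The handle is far out, with its tube running from (570,290) to (320,550). I'll slide toward the robot, off the button, and look.

```bash
python3 -m crank '[[0.58,-0.02,0,0,0],[0.58,-0.03,0,0,0],[0.58,-0.03,0,0,0],[0.58,-0.02,0,0,0],[0.58,0,0,0,0],[0.58,0,0,0,0],[0.58,0,0,0,0],[0.58,0,0,0,0]]' 35
python3 - <<'E'
from h import *
s=arm.observe();print(s["position"],s["ee_rot"],s["width"]*92,s["force"],s["ft_torque"])
im=arm.get_image("side")[:,:,::-1]
cv2.imwrite("pics/raw6s.png",im)
im=im[180:300,230:380]
cv2.imwrite(f"pics/side6.png",cv2.resize(im,None,fx=5,fy=5,interpolation=2))
im=arm.get_image("top")[:,:,::-1]
cv2.imwrite("pics/raw6t.png",im)
im=im[160:280,220:450]
cv2.imwrite(f"pics/top6.png",cv2.resize(im,None,fx=3.4,fy=3.4,interpolation=2))
E
```

```text
clock: 7.73
position: [0.5208, 0.148, 0.0451]
ee_rot: [-3.141, 0.028, -0.001]
force: [0.5, -0.6, 0.1]
width: 0.582
[0.52083988 0.14799451 0.04514589] [-3.14131854e+00  2.79056079e-02 -1.26370347e-03] 53.51155865948189 [ 0.5070503  -0.63076505  0.08006112] [0.03564845 0.01291685 0.00228158]
```

View pics/side6.png

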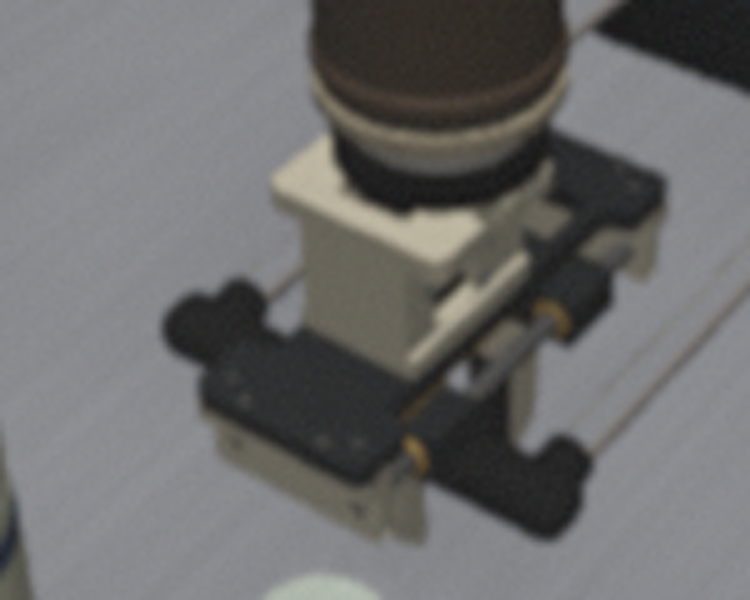

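View pics/top6.png

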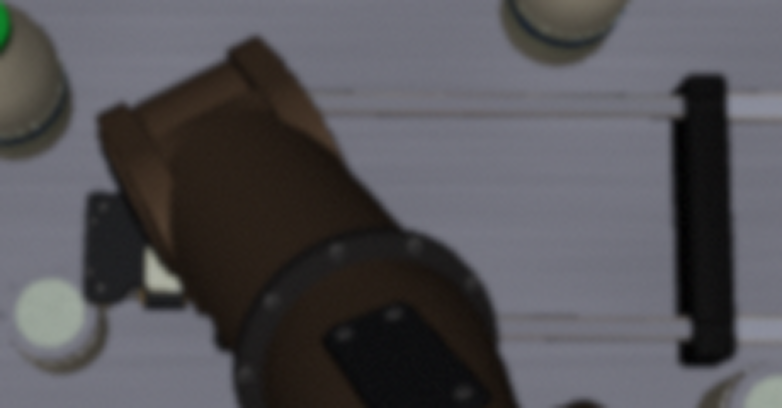

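The jar in front clears the gripper's body by about a centimetre. I'll grip beside the button and nudge to test the lock.

```bash
python3 -m crank '[[0.45,0,0,0,0],[0.3,0,0,0,0],[0.2,0,0,0,0],[0.15,0,0,0,0],[0.15,0,0,0,0],[0.15,0,0,0,0],[0.15,0,0,0,0],[0.15,0,0,0,0]]' 20
python3 - <<'E'
from h import *
s=arm.observe();print(s["position"],s["ee_rot"],s["width"]*92,s["force"],s["ft_torque"])
E
python3 -m crank '[[0.15,0,-0.005,0,0],[0.15,0,-0.005,0,0],[0.15,0,-0.005,0,0],[0.15,0,-0.005,0,0],[0.15,0,-0.004,0,0],[0.15,0,0,0,0],[0.15,0,0,0,0],[0.15,0,0,0,0]]' 20
python3 - <<'E'
from h import *
s=arm.observe();print(s["position"],s["ee_rot"],s["width"]*92,s["force"],s["ft_torque"])
E
```

```text
clock: 8.5
position: [0.5201, 0.1475, 0.045]
ee_rot: [3.141, -0.028, -0.0]
force: [-0.2, -2.4, -0.3]
width: 0.284
[0.52007008 0.1475093  0.04499787] [ 3.14089588e+00 -2.75263663e-02 -1.01359830e-04] 26.110997052705734 [-0.15786163 -2.36288579 -0.32309924] [-0.60650502 -0.06603111  0.23437769]
clock: 9.17
position: [0.52, 0.141, 0.045]
ee_rot: [-3.139, 0.024, -0.001]
force: [1.2, 9.7, -6.4]
width: 0.283
[0.52003667 0.14095347 0.04500235] [-3.13855865e+00  2.41283887e-02 -8.61619153e-04] 26.019639038218983 [ 1.22158909  9.65144919 -6.38397605] [ 1.73464041 -0.05452263  0.14062135]
```

```bash
python3 -m crank '[[0.15,0,0.005,0,0],[0.15,0,0.005,0,0],[0.15,0,0.005,0,0],[0.15,0,0.002,0,0],[0.15,0,0,0,0],[0.15,0,0,0,0],[0.15,0,0,0,0],[0.15,0,0,0,0]]' 20
python3 - <<'E'
from h import *
s=arm.observe();print(s["position"],s["ee_rot"],s["width"]*92,s["force"],s["ft_torque"])
im=arm.get_image("side")[:,:,::-1]
cv2.imwrite("pics/side7.png",im)
im=arm.get_image("top")[:,:,::-1]
cv2.imwrite("pics/top7.png",im)
E
```

```text
clock: 9.83
position: [0.5201, 0.1449, 0.045]
ee_rot: [3.141, -0.028, -0.0]
force: [0.9, -2.6, -0.5]
width: 0.287
[0.52005364 0.14486639 0.04500991] [ 3.14118412e+00 -2.78396194e-02 -1.58200479e-04] 26.388112809714716 [ 0.93796943 -2.5587763  -0.52095756] [-0.49684854 -0.09534059  0.25200687]
```

View pics/side7.png

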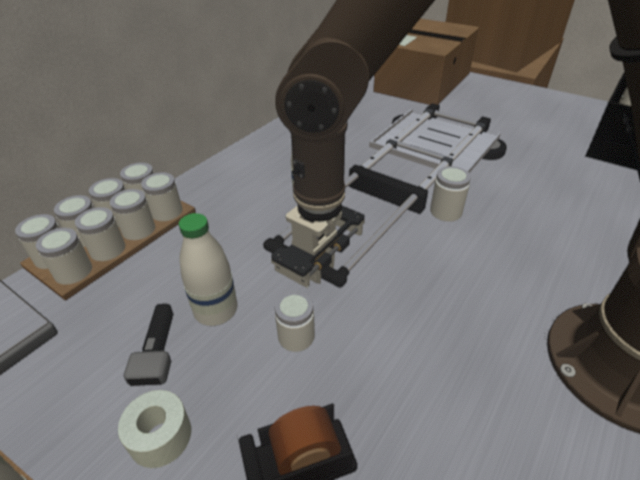

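View pics/top7.png

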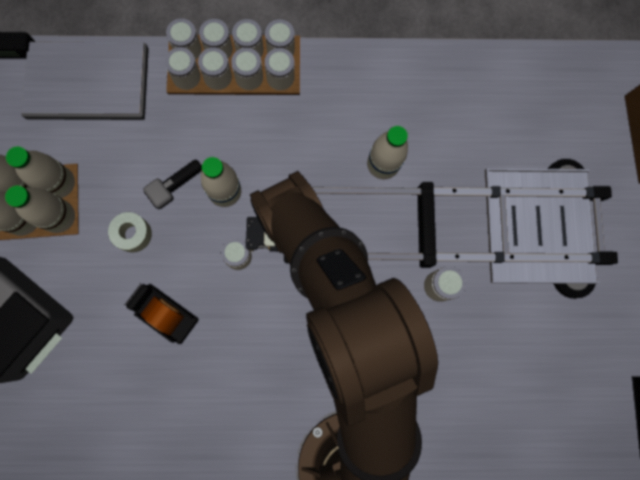

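The bottles and jars are where they were (bottle_a at (220,182), jar at (236,255), both in the top view). The bar is fully out and held on the robot side of its middle. Handing in.

Run:
```python
from h import *
print(arm.sign_off()); s=arm.observe();print(s["position"],s["width"]*92,s["clock"])
```

```text
the job is handed in; nothing more can be done
None
the job is handed in; nothing more can be done
```

I pressed the button, drew the handle out to its second stop and let the button go. I then gripped the bar again about 40 mm to the robot's side of the button and handed in at about 10 s while still holding it. The sign-off gives no verdict, so this rests on my own checks.

- **Button press:** with the handle still stowed, the pinch closed to 26.6 mm, which matches the button fully in (about 27 mm; 34 mm with it out).
- **Draw-out:** the handle came up against its hard end after about 0.263 m of tool travel.
- **Lock:** after release I gripped the bar with 20 N and pushed it back about 10 mm. It gave 6.5 mm, including its play, and stopped near 0.257 m. It held there against 9.7 N, more than the 2–5 N of friction, so it is locked. I then eased it forward to about 0.26 m.
- **Other things on the bench:** the last pictures show the bottles, jars and other things where they were at the start.
- **Not confirmed by eye:** the gripper hid the button in the last views, so I inferred from the lock that it is back out. My bar measurements from the pictures disagreed by a few millimetres (190 mm long against the stated 196 mm). No check failed.

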